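# Close and clip the loaded chocolate tub

## Robot

A 7-joint arm with a two-finger parallel gripper is mounted at the origin on the work surface. World frame = base frame: x ahead of the robot, y to its left, z up, the work surface at z = 0. Lengths are in m, angles in rad, forces in N, time in s.
With the tool pointing down it reaches from about 0.4 to 0.85 m from the base axis. Payload 4.5 kg.
Tool frame: the origin (TCP) lies midway between the tips of the shut fingers; the grasp point (between the pads) lies 19 mm behind it; z points along the fingers, y is the direction in which the jaws open and shut (so a half turn about z gives the same grasp; the last joint's range is limited). The gripper opens to 88 mm and grips with 3 to 60 N. Pads are 18 mm wide; open, the fingers measure 123 mm over their backs; the gripper's body (75 mm by 187 mm) begins 45 mm behind the grasp point.
Start: joints at [-1.247, 0.689, -0.195, 1.565, 0.157, 0.902, -0.215], TCP at [0.179, 0.599, 0.239] pointing down, gripper open.
Joint ranges: [-3.01, 3.01], [-0.46, 2.08], [-1.47, 1.51], [0.13, 2.56], [-1, 4.14], [0.04, 2.09], [-2.66, 2.66]. Speed limits (rad/s): [2.57, 2.57, 3.14, 3.14, 3.14, 3.14, 3.14].

## Interface

Orientations are given as a unit quaternion [x, y, z, w].
In Python, from plant import r gives the robot as it stands.
- The arm moves only by the tool play_rows, never from a script. Its argument "targets" is a list of rows, each an object of numbers: "jaw": the closure, from 0 (fully open) to 1 (shut); "dx", "dy", "dz": the shift along the tool's x, y, z in m; "yaw": the turn about the tool's z in rad. A call has exactly 5 rows; each row shifts and turns the pose as measured when the row begins, along the tool's axes as they then stand; what a row does not reach is not made up. A row lasts 1/10 s, in which the tool goes at most 50 mm and 8.59 degrees, less where a joint would pass 70% of its speed; a pose out of reach is approached as far as the arm can. A call with a gripper value outside its range is refused whole. The fingers move at their own pace and stop on an object; "squeeze" is the grip in N (left out, the last holds). Time passes only in rows, so rows that do not move let the fingers close, or fill a call up. It gives the time, the measured TCP pose, the force and the opening at its end, in the units of the state.
- r.get_state(): the state, without advancing time (a new reading comes with each control period).
- r.snapshot(name): name is "scene" or "top"; returns a dict with "frame" (420x560x3 uint8, red, green, blue), "z_map" (420x560 float32, m along the optical axis (not along the pixel's ray), 0 where there is no reading), "mtx" (3x3 intrinsics, pixels), "dist_coeffs" ([k1, k2, p1, p2, k3] as OpenCV has them; the pictures are not rectified), "position" and "orientation" of the camera in the world. Camera axes: x right, y up, looking along -z (the intrinsics and any distortion apply to the point x, -y, -z); pixel columns grow to the right and rows downward; lengths in m; the calibration is good to about 2 mm. A picture is of the moment at which its call begins.
- r.finish_job(): hands the job in, once; it reports no verdict.
The state is a dict: "clock": time; "q": joint angles; "qd": joint speeds; "joint_torque": joint torques, N m; "tool_pos": TCP position; "eef_rot": TCP orientation; "contact_force": force on the tool from outside, world axes, zero at the start; "moment": the same for the moment, N m; "opening": opening from 0.0 (shut) to 1.0 (fully open).
Only numpy, scipy, OpenCV 4.12 (cv2) and the standard library are available. Lean on these libraries where they do the work, as an engineer would, in place of code of your own. Each camera call takes 0.05 s, during which the arm holds its last target.

## Task

The tub with the red lid has just been filled with chocolate bars: swing its red lid fully shut, then fold the black clip on the lid's front edge down until it lies flat against the tub's front. The bars stay inside; leave the green-lidded tub closed and do not knock the jar, bowl or bench scraper out of place.

Things in the scene. Friction and masses are not known exactly. Their poses are not given: they have to be found in the camera images.
- tub_red: Clear, open-topped storage tub that cannot shift on the bench, holding two wrapped bars. 170 mm along its x, 200 mm along its y, walls 4 mm, rim 110 mm above its underside. Origin: centre of the underside, on the bench. Its -x side is the front (clip side), its +x side the back (hinge side), z up; it stands on the bench turned roughly a quarter turn, so its front looks about to the robot's right and its back to the robot's left.
- hinge_red (a point): Middle of the red lid's hinge axis, in the tub's frame at x +88, y 0, z 111 mm. The axis runs along the tub's y.
- lid_red (a joint): Angle of the red lid (a flat slab, 176 mm from x=-2 to x=-178 mm forward of the hinge axis when shut, 208 mm wide, 8 mm thick with its underside level with the axis when shut; 180 g). 0 = fully shut, lying on the tub; pi/2 = standing upright; up to 1.8 = leaning back beyond upright. The hinge is stiff (0.25 N m of friction) so the lid stays where it is left and must be pushed all the way down; about 3 N at its front edge moves it.
- lid_edge_red (a point): Middle of the red lid's front (free) edge, on its outside (upper when shut) face, 178 mm from the hinge axis.
- clip_red (a joint): Angle of the black clip hinged along the red lid's front edge (flap 80 mm wide, 6 mm thick, reaching 37 mm from its own hinge axis; that axis runs along the tub's y, carried by the lid, and with the lid shut lies in the tub's frame at x -93, z 115 mm). 0 = folded down flat against the tub's front (when the lid is shut), pi/2 = sticking straight out in the plane of the lid, 1.8 = most open. Friction 0.12 N m: it stays where it is left; about 4 N at its end turns it.
- clip_end_red (a point): Middle of the clip's free end, 36 mm from the clip's hinge axis.
- bar0_center (a point): Centre of a loose blue wrapped bar, 130 x 60 x 14 mm, lying on the floor of the red-lidded tub.
- bar1_center (a point): Centre of a loose copper-coloured wrapped bar, 130 x 60 x 14 mm, lying on the floor of the red-lidded tub.
- tub_green: A second tub of exactly the same shape with a green lid, shut and clipped (118 mm high overall). Leave it shut. Origin and axes as for tub_red.
- lid_green (a joint): Angle of the green lid, 0 = shut.
- clip_green (a joint): Angle of the green lid's clip, 0 = folded down.
- jar: Bystander: jar 64 mm across, 90 mm tall, loose. Origin: centre of its underside.
- bowl: Bystander: steel bowl 120 mm across, 55 mm tall, loose. Origin: centre of its underside.
- scraper: Bystander: flat bench scraper, a 110 x 75 mm steel blade with a 115 mm wooden handle along one edge, 13 mm high, lying on the bench between the tubs. Origin: on the bench under the blade's centre.
There are look-alikes about, which are no part of the job. There is more than one size of the part that bears bar1_center; the job needs the smallest.

How it is judged:
By the outcome, as a careful person would: the job done as asked, in the order asked, and still so for the second after the job is handed in, with the robot touching nothing.
It also fails if it takes over 51 s, if anything falls off the work surface, if the arm or the gripper's body presses on something with over 40 N, if the wrist force passes 120 N, or if a joint passes its speed limit or range.

## Working session

There is one attempt and no reset: what is moved stays moved. The work goes in short steps, Python scripts to look and compute and a tool call to move; the robot and the scene stay as the last step left them, time stands still between calls to the robot, and variables do not carry over. Pictures are saved under pics/ and viewed, and the job is handed in when it is done.

Besides the shell and the picture viewer there is one more tool, called after "Call:" by a JSON object that holds its "name" and its "arguments". play_rows: Moves the arm, as the interface text tells. Its arguments: {"type":"object","properties":{"targets":{"type":"array"},"squeeze":{"type":"number"}},"required":["targets"]}

```bash
mkdir -p pics; ls
cat > h.py <<'E'
import numpy as np, cv2
from scipy.spatial.transform import Rotation as R
from plant import r
def snap(n,save):
    s=r.snapshot(n); cv2.imwrite('pics/'+save+'.png',s['frame'][:,:,::-1]); np.savez('pics/'+save+'.npz',**s); return s
def cloud(s):
    K=np.array(s['mtx']);h,w=s['z_map'].shape
    u,v=np.meshgrid(np.arange(w),np.arange(h))
    p=cv2.undistortPoints(np.stack([u,v],-1).reshape(-1,1,2).astype(float),K,np.array(s['dist_coeffs'],float)).reshape(h,w,2)
    z=s['z_map']
    c=np.stack([p[...,0]*z,-p[...,1]*z,-z],-1)
    W=c@R.from_quat(s['orientation']).as_matrix().T+np.array(s['position'])
    W[z==0]=np.nan
    return W
E
python3 - <<'E'
from h import *
a=snap('scene','s0');b=snap('top','t0')
for s in(a,b): print(s['position'],s['orientation'],s['mtx'],s['dist_coeffs'])
print(r.get_state())
E
```

```text
pics
[1.00998244 0.31798966 1.02037817] [0.13912117 0.24801252 0.84335844 0.45594038] [[419.4600525    0.         280.79416803]
 [  0.         419.4600525  214.88368958]
 [  0.           0.           1.        ]] [0.0451066 0.        0.        0.        0.       ]
[ 0.36488361 -0.00804411  1.38527156] [ 0.03910439 -0.03396934 -0.698685    0.71355182] [[510.68540993   0.         284.25158914]
 [  0.         510.68540993 207.87105349]
 [  0.           0.           1.        ]] [0.05213551 0.         0.         0.         0.        ]
{'clock': 0.1, 'q': array([-1.2472058 ,  0.68991223, -0.19448182,  1.5661929 ,  0.15729939,
        0.90249738, -0.21509888]), 'qd': array([ 0.00100673, -0.00188478, -0.00017816, -0.00384059, -0.00079206,
       -0.00064075, -0.00020433]), 'joint_torque': array([-3.36335957e-03, -5.28495669e+01, -1.27158534e+00, -1.53837240e+01,
       -5.25798183e-02,  1.97923255e-03,  5.27826376e-05]), 'tool_pos': array([0.17849965, 0.59839994, 0.23799425]), 'eef_rot': array([ 1.44368102e-01,  9.89523720e-01, -8.09670682e-04, -4.81400958e-05]), 'contact_force': array([ 0.84370704, -0.11268705,  0.5116908 ]), 'moment': array([-0.06152475, -0.04290199,  0.03251653]), 'opening': 0.994526308650036}
```

View pics/s0.png

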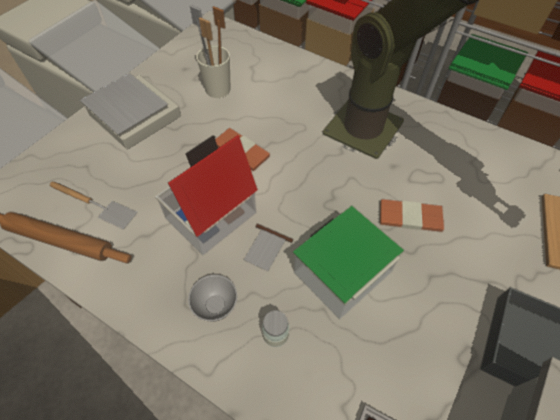

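View pics/t0.png

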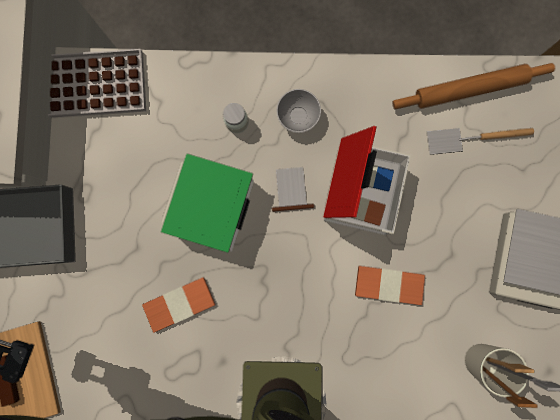

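```bash
cat > m.py <<'E'
from h import *
def meas(tag):
    for n in ('s','t'):
        s=np.load('pics/%s%s.npz'%(n,tag)); W=cloud(s); f=s['frame']; hsv=cv2.cvtColor(f,cv2.COLOR_RGB2HSV)
        H,S,V=[hsv[...,i].astype(int) for i in range(3)]
        ok=np.isfinite(W[...,0])
        red=ok&((H<6)|(H>174))&(S>190)&(V>80)&(W[...,2]>.05)&(W[...,0]>.2)&(W[...,0]<.8)&(W[...,1]<0)&(W[...,1]>-.5)
        red=cv2.erode(red.astype(np.uint8),np.ones((3,3)))>0
        P=W[red]; c=P.mean(0); u,sv,vt=np.linalg.svd(P-c,full_matrices=False)
        print(n,'red',len(P),'c',c.round(3),'n',vt[2].round(3),'rms',sv[2]/len(P)**.5)
        cn=max(cv2.findContours(red.astype(np.uint8),0,2)[0],key=cv2.contourArea)
        ap=cv2.approxPolyDP(cn,6,True)[:,0]
        for p in ap: print('   ',p,W[p[1],p[0]].round(3))
        blk=ok&(V<60)&(W[...,2]>.09)&(W[...,0]>.3)&(W[...,0]<.7)&(W[...,1]<-.05)&(W[...,1]>-.45)
        nl,lab,st,ce=cv2.connectedComponentsWithStats(blk.astype(np.uint8))
        for i in range(1,nl):
            if st[i,4]>40:
                Q=W[lab==i];print('  blk',st[i],Q.min(0).round(3),Q.max(0).round(3),Q.mean(0).round(3)); 
                u,sv,vt=np.linalg.svd(Q-Q.mean(0),full_matrices=False);print(vt.round(3), sv/len(Q)**.5)
if __name__=='__main__':
    import sys; meas(sys.argv[1])
E
python3 m.py 0
python3 - <<'E'
from h import *
s=np.load('pics/t0.npz');W=cloud(s)
def d(n,pts):
    s=np.load('pics/%s.npz'%n);W=cloud(s)
    for p in pts: print(n,p,W[p[1],p[0]].round(3),s['frame'][p[1],p[0]])
d('t0',[(407,152),(395,232),(403,190),(390,230),(404,157),(235,105),(299,110),(292,185),(327,215),(340,141),(10,350),(298,207)])
d('s0',[(203,150),(212,163),(190,155),(162,200),(205,248),(254,208),(213,298),(275,325),(265,250)])
for nm in('t0','s0'):
    s=np.load('pics/%s.npz'%nm);im=s['frame'][:,:,::-1]
    c=im[110:250,310:430] if nm=='t0' else im[120:260,140:270]
    cv2.imwrite('pics/%s_crop.png'%nm,cv2.resize(c,None,fx=4,fy=4,interpolation=cv2.INTER_CUBIC))
E
```

```text
s red 572 c [ 0.568 -0.143  0.204] n [0.2   0.927 0.318] rms 0.0014412135461382902
    [232 169] [ 0.518 -0.138  0.211]
    [228 177] [ 0.539 -0.136  0.203]
    [227 166] [ 0.529 -0.142  0.231]
    [208 170] [ 0.576 -0.161  0.251]
    [214 187] [ 0.582 -0.146  0.202]
    [201 188] [ 0.611 -0.159  0.221]
    [210 192] [ 0.596 -0.148  0.196]
    [207 201] [ 0.616 -0.143  0.185]
    [226 199] [ 0.569 -0.125  0.153]
    [218 188] [ 0.575 -0.139  0.196]
    [231 193] [ 0.549 -0.124  0.157]
    [233 182] [ 0.532 -0.128  0.181]
    [223 178] [ 0.551 -0.141  0.208]
    [233 178] [ 0.527 -0.131  0.19 ]
  blk [187 137  30  29 401] [ 0.529 -0.186  0.282] [ 0.605 -0.165  0.322] [ 0.569 -0.175  0.302]
[[ 0.978 -0.205  0.023]
 [-0.046 -0.108  0.993]
 [-0.202 -0.973 -0.115]] [0.02209678 0.01104319 0.00142665]
t red 2285 c [ 0.568 -0.146  0.212] n [0.197 0.926 0.323] rms 0.0010713786605513994
    [374 128] [ 0.661 -0.193  0.279]
    [342 140] [ 0.669 -0.138  0.128]
    [326 216] [ 0.477 -0.101  0.133]
    [354 215] [ 0.467 -0.15   0.282]
  blk [361 150  16  39 273] [ 0.525 -0.191  0.279] [ 0.602 -0.
[... 482 characters left out ...]
 138]
t0 (292, 185) [ 0.572 -0.016 -0.003] [150 144 136]
t0 (327, 215) [ 0.479 -0.102  0.141] [131  22  18]
t0 (340, 141) [ 0.698 -0.147 -0.004] [153 117 104]
t0 (10, 350) [0.182 0.532 0.347] [25 25 24]
t0 (298, 207) [ 0.51  -0.034  0.017] [77 42 26]
s0 (203, 150) [ 0.565 -0.174  0.301] [49 41 36]
s0 (212, 163) [ 0.558 -0.161  0.258] [145  41  36]
s0 (190, 155) [ 0.598 -0.183  0.31 ] [51 43 39]
s0 (162, 200) [ 0.641 -0.287  0.107] [144 139 131]
s0 (205, 248) [ 0.663 -0.141  0.022] [137 133 127]
s0 (254, 208) [ 0.487 -0.104  0.028] [122 116 110]
s0 (213, 298) [ 0.758 -0.042  0.003] [146 141 135]
s0 (275, 325) [0.753 0.145 0.088] [146 142 136]
s0 (265, 250) [ 0.57  -0.01   0.002] [143 139 132]
```

Call:
{"name": "play_rows", "arguments": {"targets": [{"jaw":1,"dx":0,"dy":0,"dz":-0.01,"yaw":0.148},{"jaw":1,"dx":0,"dy":0,"dz":-0.01,"yaw":0.148},{"jaw":1,"dx":0,"dy":0,"dz":0,"yaw":0.148},{"jaw":1,"dx":0,"dy":0,"dz":0,"yaw":0.148},{"jaw":1,"dx":0,"dy":0,"dz":0,"yaw":0.148}], "squeeze": 20}}

```text
clock: 0.6
tool_pos: [0.1782, 0.5963, 0.256]
eef_rot: [0.499, 0.867, -0.004, 0.001]
contact_force: [-0.5, 0.5, -0.5]
opening: 0.567
```

Call:
{"name": "play_rows", "arguments": {"targets": [{"jaw":1,"dx":0,"dy":0,"dz":0,"yaw":0.148},{"jaw":1,"dx":0,"dy":0,"dz":0,"yaw":0.148},{"jaw":1,"dx":0,"dy":0,"dz":0,"yaw":0.148},{"jaw":1,"dx":0,"dy":0,"dz":0,"yaw":0.148},{"jaw":1,"dx":0,"dy":0,"dz":0,"yaw":0.148}]}}

```text
clock: 1.1
tool_pos: [0.1772, 0.5946, 0.2537]
eef_rot: [0.781, 0.624, -0.006, 0.003]
contact_force: [0.8, 0.2, 0.4]
opening: 0.12
```

```bash
cat > st.py <<'E'
from h import *
T=np.array([0.556,-0.2096]);a=np.arctan2(.978,.207)
X=np.array([np.cos(a),np.sin(a)]);Y=np.array([-X[1],X[0]])
def st():
    s=r.get_state();M=R.from_quat(s['eef_rot']).as_matrix();p=s['tool_pos']
    print('t',s['clock'],'p',p.round(4),'tub xy',((p[:2]-T)@X).round(4),((p[:2]-T)@Y).round(4),'q',s['q'].round(2))
    print('toolx az err deg',np.degrees(np.arctan2(M[1,0],M[0,0])-a).round(2),'z',M[:,2].round(3),'F',s['contact_force'].round(1),'open',round(s['opening'],3))
    return s,M
if __name__=='__main__':
    s,M=st()
    import sys
    if len(sys.argv)>3:
        x,y,z=map(float,sys.argv[1:4]); t=np.r_[T+x*X+y*Y,z]
        print('need tool',(M.T@(t-s['tool_pos'])).round(4))
E
python3 st.py .11 0 .262
```

```text
t 1.1 p [0.1772 0.5946 0.2537] tub xy 0.7083 0.5372 q [-1.49  0.68  0.24  1.56 -0.19  0.93 -1.4 ]
toolx az err deg -0.82 z [-0.005 -0.012 -1.   ] F [0.8 0.2 0.4] open 0.12
need tool [-0.5906  0.5456 -0.0016]
```

Call:
{"name": "play_rows", "arguments": {"targets": [{"jaw":1,"dx":-0.02,"dy":0.02,"dz":-0.004,"yaw":0},{"jaw":1,"dx":-0.033,"dy":0.03,"dz":-0.004,"yaw":0},{"jaw":1,"dx":-0.033,"dy":0.03,"dz":-0.002,"yaw":0},{"jaw":1,"dx":-0.033,"dy":0.03,"dz":0,"yaw":0},{"jaw":1,"dx":-0.033,"dy":0.03,"dz":0,"yaw":0}]}}

```text
clock: 1.6
tool_pos: [0.2764, 0.4158, 0.2621]
eef_rot: [0.778, 0.629, -0.007, 0.002]
contact_force: [0.6, 0.4, -0.0]
opening: 0.003
```

Call:
{"name": "play_rows", "arguments": {"targets": [{"jaw":1,"dx":-0.033,"dy":0.03,"dz":0,"yaw":0},{"jaw":1,"dx":-0.033,"dy":0.03,"dz":0,"yaw":0},{"jaw":1,"dx":-0.033,"dy":0.03,"dz":0,"yaw":0},{"jaw":1,"dx":-0.033,"dy":0.03,"dz":0,"yaw":0},{"jaw":1,"dx":-0.033,"dy":0.03,"dz":0,"yaw":0}]}}

```text
clock: 2.1
tool_pos: [0.3909, 0.2147, 0.2631]
eef_rot: [0.777, 0.63, -0.008, 0.002]
contact_force: [1.0, 1.1, 0.6]
opening: 0.01
```

```bash
python3 st.py .11 0 .262
```

```text
t 2.1 p [0.3909 0.2147 0.2631] tub xy 0.3809 0.2494 q [-0.75  0.44  0.21  2.05 -0.13  0.68 -0.67]
toolx az err deg 0.04 z [-0.009 -0.013 -1.   ] F [1.  1.1 0.6] open 0.01
need tool [-0.271   0.2492  0.0037]
```

Call:
{"name": "play_rows", "arguments": {"targets": [{"jaw":1,"dx":-0.033,"dy":0.03,"dz":0,"yaw":0},{"jaw":1,"dx":-0.033,"dy":0.03,"dz":0,"yaw":0},{"jaw":1,"dx":-0.033,"dy":0.03,"dz":0,"yaw":0},{"jaw":1,"dx":-0.033,"dy":0.03,"dz":0,"yaw":0},{"jaw":1,"dx":-0.033,"dy":0.03,"dz":0,"yaw":0}]}}

```text
clock: 2.6
tool_pos: [0.506, 0.0139, 0.264]
eef_rot: [0.776, 0.63, -0.008, 0.002]
contact_force: [0.5, 0.2, -0.5]
opening: 0.007
```

Call:
{"name": "play_rows", "arguments": {"targets": [{"jaw":1,"dx":-0.025,"dy":0.03,"dz":0,"yaw":0},{"jaw":1,"dx":-0.02,"dy":0.03,"dz":0,"yaw":0},{"jaw":1,"dx":-0.02,"dy":0.02,"dz":0,"yaw":0},{"jaw":1,"dx":-0.015,"dy":0.015,"dz":0,"yaw":0},{"jaw":1,"dx":0,"dy":0,"dz":0,"yaw":0}]}}

```text
clock: 3.1
tool_pos: [0.5854, -0.0971, 0.2627]
eef_rot: [0.78, 0.626, -0.01, 0.003]
contact_force: [-0.1, 0.1, 0.3]
opening: 0.004
```

```bash
python3 st.py .09 0 .262; python3 -c "
from h import *
snap('scene','s1');snap('top','t1')"
```

```text
t 3.1 p [ 0.5854 -0.0971  0.2627] tub xy 0.1161 -0.0055 q [-0.03  0.63  0.19  1.64 -0.12  0.9  -0.02]
toolx az err deg -0.53 z [-0.013 -0.017 -1.   ] F [-0.1  0.1  0.3] open 0.004
need tool [-0.0262 -0.0052  0.0013]
```

View pics/s1.png

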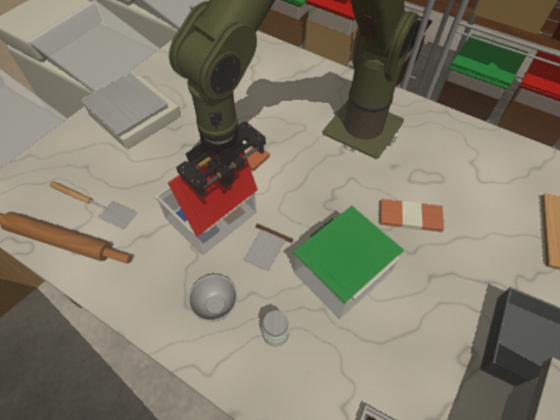

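View pics/t1.png

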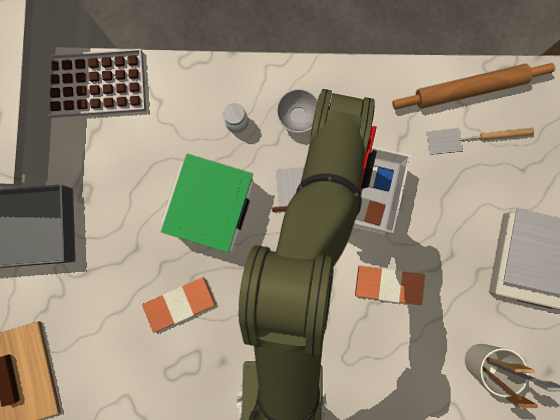

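Call:
{"name": "play_rows", "arguments": {"targets": [{"jaw":1,"dx":-0.015,"dy":-0.002,"dz":0,"yaw":0},{"jaw":1,"dx":-0.015,"dy":-0.002,"dz":0,"yaw":0},{"jaw":1,"dx":-0.015,"dy":-0.002,"dz":0,"yaw":0},{"jaw":1,"dx":-0.01,"dy":0,"dz":0,"yaw":0},{"jaw":1,"dx":-0.01,"dy":0,"dz":0,"yaw":0}]}}

```text
clock: 3.7
tool_pos: [0.5608, -0.1547, 0.2637]
eef_rot: [0.776, 0.63, -0.01, -0.001]
contact_force: [0.4, 1.7, 0.3]
opening: 0.005
```

Call:
{"name": "play_rows", "arguments": {"targets": [{"jaw":1,"dx":-0.01,"dy":0,"dz":0.003,"yaw":0},{"jaw":1,"dx":-0.01,"dy":0,"dz":0.003,"yaw":0},{"jaw":1,"dx":-0.01,"dy":0,"dz":0.004,"yaw":0},{"jaw":1,"dx":-0.01,"dy":0,"dz":0.004,"yaw":0},{"jaw":1,"dx":0,"dy":0,"dz":0,"yaw":0}]}}

```text
clock: 4.2
tool_pos: [0.551, -0.1987, 0.2488]
eef_rot: [0.777, 0.63, -0.01, -0.002]
contact_force: [-0.3, -0.4, 0.9]
opening: 0.005
```

```bash
python3 st.py .017 0 .25; python3 -c "
from h import *
snap('scene','s2');snap('top','t2')
for n in 'st':
    im=cv2.imread('pics/%s2.png'%n); c=im[110:250,300:430] if n=='t' else im[110:260,130:290]
    cv2.imwrite('pics/%s2c.png'%n,cv2.resize(c,None,fx=4,fy=4))
"
```

```text
t 4.2 p [ 0.551  -0.1987  0.2488] tub xy 0.0097 0.0071 q [ 0.16  0.63  0.17  1.67 -0.11  0.86  0.16]
toolx az err deg 0.01 z [-0.018 -0.01  -1.   ] F [-0.3 -0.4  0.9] open 0.005
need tool [ 0.0073  0.0071 -0.0014]
```

View pics/s2c.png

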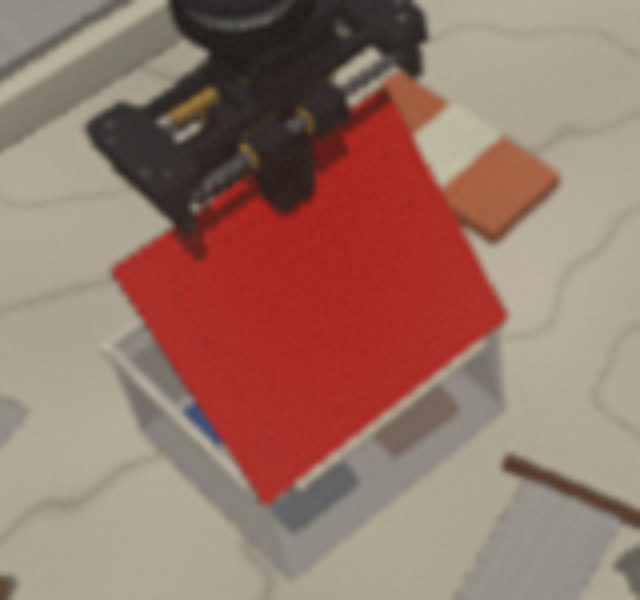

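Call:
{"name": "play_rows", "arguments": {"targets": [{"jaw":1,"dx":-0.008,"dy":0.001,"dz":0.007,"yaw":0},{"jaw":1,"dx":-0.008,"dy":0.001,"dz":0.007,"yaw":0},{"jaw":1,"dx":-0.008,"dy":0.001,"dz":0.008,"yaw":0},{"jaw":1,"dx":-0.008,"dy":0.001,"dz":0.009,"yaw":0},{"jaw":1,"dx":-0.008,"dy":0.001,"dz":0.009,"yaw":0}]}}

```text
clock: 4.8
tool_pos: [0.5489, -0.2384, 0.2075]
eef_rot: [0.775, 0.632, -0.009, -0.001]
contact_force: [-0.0, -0.6, 0.7]
opening: 0.005
```

```bash
python3 st.py -.03 0 .208
```

```text
t 4.8 p [ 0.5489 -0.2384  0.2075] tub xy -0.0296 0.001 q [ 0.24  0.7   0.15  1.68 -0.11  0.78  0.24]
toolx az err deg 0.36 z [-0.015 -0.009 -1.   ] F [-0.  -0.6  0.7] open 0.005
need tool [-0.0004  0.001  -0.0005]
```

Call:
{"name": "play_rows", "arguments": {"targets": [{"jaw":1,"dx":-0.006,"dy":0,"dz":0.009,"yaw":0},{"jaw":1,"dx":-0.006,"dy":0,"dz":0.009,"yaw":0},{"jaw":1,"dx":-0.005,"dy":0,"dz":0.009,"yaw":0},{"jaw":1,"dx":-0.004,"dy":0,"dz":0.01,"yaw":0},{"jaw":1,"dx":-0.004,"dy":0,"dz":0.01,"yaw":0}]}}

```text
clock: 5.3
tool_pos: [0.5423, -0.2668, 0.1559]
eef_rot: [0.775, 0.631, -0.009, -0.001]
contact_force: [-0.2, -0.2, 0.2]
opening: 0.002
```

```bash
python3 st.py -.058 0 .15;python3 -c "
from h import *
snap('scene','s3');
im=cv2.imread('pics/s3.png'); c=im[110:260,130:290]
cv2.imwrite('pics/s3c.png',cv2.resize(c,None,fx=4,fy=4))
"
```

```text
t 5.3 p [ 0.5423 -0.2668  0.1559] tub xy -0.0588 0.0016 q [ 0.3   0.77  0.13  1.71 -0.12  0.68  0.28]
toolx az err deg 0.27 z [-0.015 -0.009 -1.   ] F [-0.2 -0.2  0.2] open 0.002
need tool [0.0009 0.0017 0.0059]
```

View pics/s3c.png

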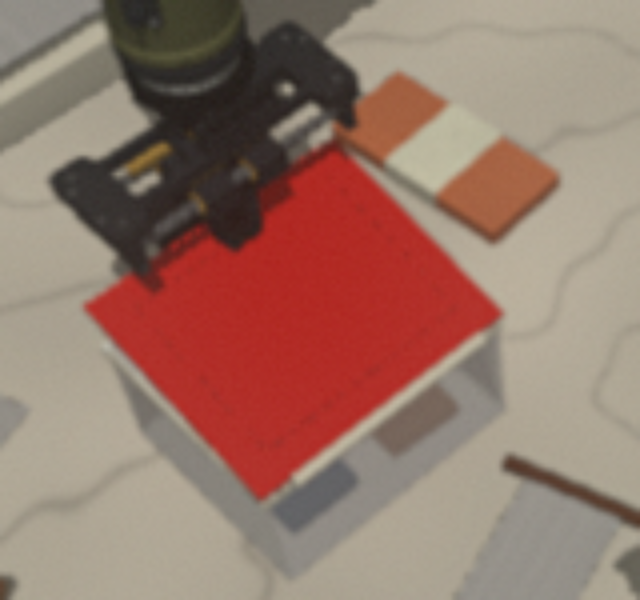

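Lid nearly down (finger at about crop (235,225), on the lid near its front edge). I'll press it shut.

Call:
{"name": "play_rows", "arguments": {"targets": [{"jaw":1,"dx":-0.002,"dy":0,"dz":0.009,"yaw":0},{"jaw":1,"dx":-0.001,"dy":0,"dz":0.008,"yaw":0},{"jaw":1,"dx":0,"dy":0,"dz":0.008,"yaw":0},{"jaw":1,"dx":0,"dy":0,"dz":0.007,"yaw":0},{"jaw":1,"dx":0,"dy":0,"dz":0.005,"yaw":0}]}}

```text
clock: 5.85
tool_pos: [0.5403, -0.271, 0.1187]
eef_rot: [0.776, 0.631, -0.009, -0.002]
contact_force: [-13.9, 10.1, 67.2]
opening: 0.009
```

```bash
python3 st.py -.065 0 .119
```

```text
t 5.85 p [ 0.5403 -0.271   0.1187] tub xy -0.0633 0.0027 q [ 0.32  0.83  0.12  1.73 -0.12  0.6   0.29]
toolx az err deg 0.21 z [-0.016 -0.009 -1.   ] F [-13.9  10.1  67.2] open 0.009
need tool [-0.0017  0.0026 -0.0003]
```

Call:
{"name": "play_rows", "arguments": {"targets": [{"jaw":1,"dx":0,"dy":0,"dz":-0.012,"yaw":0},{"jaw":1,"dx":0,"dy":0,"dz":-0.03,"yaw":0},{"jaw":1,"dx":0,"dy":0,"dz":-0.04,"yaw":0},{"jaw":1,"dx":0.04,"dy":0,"dz":-0.04,"yaw":0},{"jaw":1,"dx":0.04,"dy":0,"dz":-0.03,"yaw":0}]}}

```text
clock: 6.35
tool_pos: [0.5553, -0.2002, 0.2673]
eef_rot: [0.779, 0.627, -0.012, -0.003]
contact_force: [1.7, 1.2, 0.4]
opening: 0.005
```

Call:
{"name": "play_rows", "arguments": {"targets": [{"jaw":1,"dx":0.05,"dy":0,"dz":-0.01,"yaw":0},{"jaw":1,"dx":0.05,"dy":0,"dz":0,"yaw":0},{"jaw":1,"dx":0.05,"dy":0,"dz":0,"yaw":0},{"jaw":1,"dx":0.03,"dy":0,"dz":0,"yaw":0},{"jaw":1,"dx":0,"dy":0,"dz":0,"yaw":0}]}}

```text
clock: 6.85
tool_pos: [0.599, -0.0127, 0.2798]
eef_rot: [0.776, 0.63, -0.005, 0.001]
contact_force: [-0.2, -0.4, -0.1]
opening: 0.01
```

```bash
python3 st.py; python3 -c "
from h import *
snap('scene','s4');snap('top','t4')
for n in 'st':
    im=cv2.imread('pics/%s4.png'%n); c=im[110:250,300:430] if n=='t' else im[110:260,130:290]
    cv2.imwrite('pics/%s4c.png'%n,cv2.resize(c,None,fx=4,fy=4))
"; python3 m.py 4
```

```text
t 6.85 p [ 0.599  -0.0127  0.2798] tub xy 0.2016 -0.0013 q [-0.17  0.62  0.19  1.6  -0.12  0.94 -0.15]
toolx az err deg 0.1 z [-0.007 -0.008 -1.   ] F [-0.2 -0.4 -0.1] open 0.01
s red 1355 c [ 0.57  -0.225  0.118] n [ 0.001  0.004 -1.   ] rms 0.0017738553288919481
    [207 161] [ 0.476 -0.267  0.116]
    [178 179] [ 0.57  -0.291  0.118]
    [185 183] [ 0.571 -0.265  0.119]
    [177 196] [ 0.615 -0.255  0.119]
    [182 211] [ 0.642 -0.216  0.114]
    [205 218] [ 0.628 -0.152  0.117]
    [200 226] [ 0.653 -0.148  0.116]
    [214 214] [ 0.605 -0.141  0.116]
    [199 186] [ 0.557 -0.229  0.117]
    [219 176] [ 0.5   -0.205  0.118]
  blk [165 157  29  22 284] [ 0.498 -0.337  0.113] [ 0.577 -0.291  0.125] [ 0.538 -0.315  0.118]
[[ 0.979 -0.206  0.002]
 [-0.204 -0.971  0.123]
 [-0.024 -0.121 -0.992]] [0.02148308 0.00986828 0.00205944]
t red 5145 c [ 0.555 -0.209  0.118] n [ 0.001 -0.001  1.   ] rms 0.002572659616234439
    [345 141] [ 0.669 -0.147  0.119]
    [328 216] [ 0.478 -0.107  0.12 ]
    [394 232] [ 0.442 -0.27   0.118]
    [410 156] [ 0.634 -0.31   0.118]
  blk [402 179  21  34 480] [ 0.492 -0.339  0.11 ] [ 0.575 -0.29   0.128] [ 0.533 -0.314  0.119]
[[-0.979  0.205  0.003]
 [ 0.202  0.964 -0.174]
 [-0.039 -0.17  -0.985]] [0.02262851 0.01074134 0.00264281]
```

View pics/s4c.png

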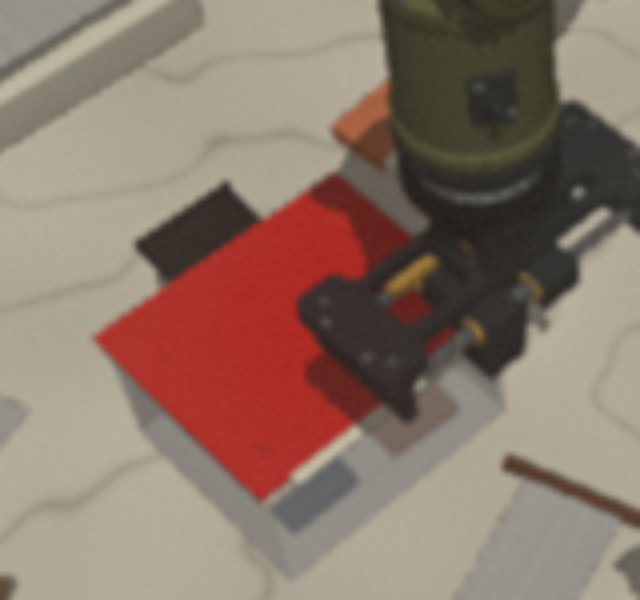

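View pics/t4c.png

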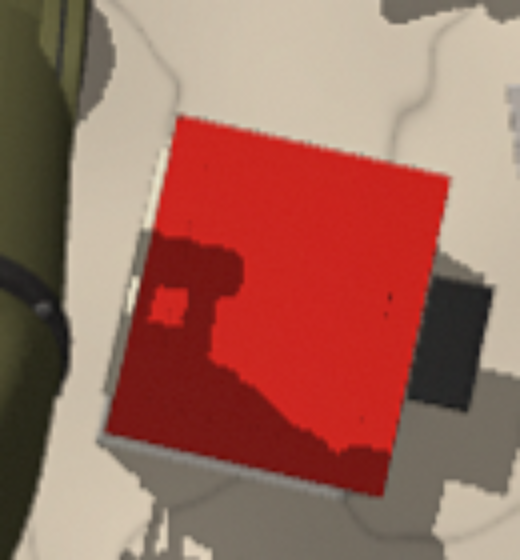

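Call:
{"name": "play_rows", "arguments": {"targets": [{"jaw":1,"dx":-0.045,"dy":0,"dz":0.01,"yaw":0},{"jaw":1,"dx":-0.045,"dy":0,"dz":0.01,"yaw":0},{"jaw":1,"dx":-0.045,"dy":0,"dz":0.02,"yaw":0},{"jaw":1,"dx":-0.045,"dy":0,"dz":0.02,"yaw":0},{"jaw":1,"dx":-0.045,"dy":0,"dz":0.02,"yaw":0}]}}

```text
clock: 7.45
tool_pos: [0.551, -0.2426, 0.2055]
eef_rot: [0.778, 0.628, -0.005, 0.005]
contact_force: [-0.3, 0.2, -0.2]
opening: 0.004
```

Call:
{"name": "play_rows", "arguments": {"targets": [{"jaw":1,"dx":-0.04,"dy":0,"dz":0.01,"yaw":0},{"jaw":1,"dx":-0.03,"dy":0,"dz":0.01,"yaw":0},{"jaw":1,"dx":-0.015,"dy":0,"dz":0.01,"yaw":0},{"jaw":1,"dx":0,"dy":0,"dz":0,"yaw":0},{"jaw":1,"dx":0,"dy":0,"dz":0,"yaw":0}]}}

```text
clock: 7.95
tool_pos: [0.5161, -0.3507, 0.1734]
eef_rot: [0.788, 0.616, -0.013, 0.006]
contact_force: [-0.5, 0.9, -0.0]
opening: 0.007
```

```bash
python3 st.py -.122 0 .14
```

```text
t 7.95 p [ 0.5161 -0.3507  0.1734] tub xy -0.1463 0.0098 q [ 0.43  0.77  0.14  1.64 -0.1   0.73  0.36]
toolx az err deg -1.98 z [-0.014 -0.025 -1.   ] F [-0.5  0.9 -0. ] open 0.007
need tool [0.0256 0.0092 0.0326]
```

Call:
{"name": "play_rows", "arguments": {"targets": [{"jaw":1,"dx":0.012,"dy":0.004,"dz":0.005,"yaw":-0.03},{"jaw":1,"dx":0.008,"dy":0.003,"dz":0.01,"yaw":0},{"jaw":1,"dx":0.004,"dy":0.002,"dz":0.01,"yaw":0},{"jaw":1,"dx":0,"dy":0,"dz":0.005,"yaw":0},{"jaw":1,"dx":0,"dy":0,"dz":0,"yaw":0}]}}

```text
clock: 8.45
tool_pos: [0.5338, -0.3225, 0.1411]
eef_rot: [0.775, 0.632, -0.011, 0.005]
contact_force: [-0.1, -0.5, -0.2]
opening: 0.01
```

```bash
python3 st.py -.122 0 .12
```

```text
t 8.45 p [ 0.5338 -0.3225  0.1411] tub xy -0.1151 -0.0016 q [ 0.39  0.81  0.12  1.67 -0.1   0.67  0.35]
toolx az err deg 0.33 z [-0.011 -0.023 -1.   ] F [-0.1 -0.5 -0.2] open 0.01
need tool [-0.0064 -0.0015  0.0212]
```

Call:
{"name": "play_rows", "arguments": {"targets": [{"jaw":1,"dx":-0.006,"dy":0,"dz":0.006,"yaw":0},{"jaw":1,"dx":0,"dy":0,"dz":0.008,"yaw":0},{"jaw":1,"dx":0,"dy":0,"dz":0.008,"yaw":0},{"jaw":1,"dx":0,"dy":0,"dz":0.006,"yaw":0},{"jaw":1,"dx":0,"dy":0,"dz":0.005,"yaw":0}]}}

```text
clock: 8.95
tool_pos: [0.5335, -0.3299, 0.1075]
eef_rot: [0.775, 0.632, -0.01, 0.006]
contact_force: [-0.1, 1.5, 6.8]
opening: 0.008
```

```bash
python3 st.py -.122 0 .09
```

```text
t 8.95 p [ 0.5335 -0.3299  0.1075] tub xy -0.1223 -0.0029 q [ 0.41  0.86  0.11  1.68 -0.11  0.61  0.36]
toolx az err deg 0.32 z [-0.008 -0.023 -1.   ] F [-0.1  1.5  6.8] open 0.008
need tool [ 0.0008 -0.0028  0.0175]
```

Call:
{"name": "play_rows", "arguments": {"targets": [{"jaw":1,"dx":0,"dy":0,"dz":0.007,"yaw":0},{"jaw":1,"dx":0,"dy":0,"dz":0.007,"yaw":0},{"jaw":1,"dx":0,"dy":0,"dz":0.007,"yaw":0},{"jaw":1,"dx":0,"dy":0,"dz":0.005,"yaw":0},{"jaw":1,"dx":0,"dy":0,"dz":0,"yaw":0}]}}

```text
clock: 9.45
tool_pos: [0.5332, -0.3334, 0.0803]
eef_rot: [0.776, 0.631, -0.011, 0.008]
contact_force: [0.5, 0.2, -0.0]
opening: 0.006
```

```bash
python3 st.py -.105 0 .085
```

```text
t 9.45 p [ 0.5332 -0.3334  0.0803] tub xy -0.1258 -0.0034 q [ 0.41  0.9   0.11  1.68 -0.11  0.55  0.37]
toolx az err deg 0.16 z [-0.006 -0.026 -1.   ] F [ 0.5  0.2 -0. ] open 0.006
need tool [ 0.0207 -0.0033 -0.0053]
```

Call:
{"name": "play_rows", "arguments": {"targets": [{"jaw":1,"dx":0.006,"dy":0,"dz":0,"yaw":0},{"jaw":1,"dx":0.006,"dy":0,"dz":0,"yaw":0},{"jaw":1,"dx":0.005,"dy":0,"dz":0,"yaw":0},{"jaw":1,"dx":0.003,"dy":0,"dz":0,"yaw":0},{"jaw":1,"dx":0.002,"dy":0,"dz":0,"yaw":0}]}}

```text
clock: 9.95
tool_pos: [0.5354, -0.3222, 0.0786]
eef_rot: [0.778, 0.628, -0.016, 0.014]
contact_force: [0.7, -4.7, -3.1]
opening: 0.005
```

```bash
python3 st.py -.105 0 .08
```

```text
t 9.95 p [ 0.5354 -0.3222  0.0786] tub xy -0.1145 -0.0032 q [ 0.38  0.9   0.12  1.71 -0.11  0.53  0.34]
toolx az err deg -0.26 z [-0.006 -0.042 -0.999] F [ 0.7 -4.7 -3.1] open 0.005
need tool [ 0.0094 -0.0033 -0.0018]
```

Call:
{"name": "play_rows", "arguments": {"targets": [{"jaw":1,"dx":0.006,"dy":0,"dz":0,"yaw":0},{"jaw":1,"dx":0.006,"dy":0,"dz":0,"yaw":0},{"jaw":1,"dx":0.006,"dy":0,"dz":0,"yaw":0},{"jaw":1,"dx":0.005,"dy":0,"dz":0,"yaw":0},{"jaw":1,"dx":0.004,"dy":0,"dz":0,"yaw":0}]}}

```text
clock: 10.45
tool_pos: [0.5371, -0.3147, 0.0797]
eef_rot: [0.781, 0.623, -0.024, 0.025]
contact_force: [-0.5, -9.9, -2.3]
opening: 0.004
```

```bash
python3 st.py -.105 0 .08
```

```text
t 10.45 p [ 0.5371 -0.3147  0.0797] tub xy -0.1067 -0.0033 q [ 0.34  0.9   0.15  1.73 -0.11  0.5   0.3 ]
toolx az err deg -0.94 z [-0.006 -0.069 -0.998] F [-0.5 -9.9 -2.3] open 0.004
need tool [ 0.0016 -0.0033 -0.0005]
```

Call:
{"name": "play_rows", "arguments": {"targets": [{"jaw":1,"dx":-0.01,"dy":0,"dz":0,"yaw":0},{"jaw":1,"dx":-0.03,"dy":0,"dz":0,"yaw":0},{"jaw":1,"dx":-0.03,"dy":0,"dz":-0.02,"yaw":0},{"jaw":1,"dx":0,"dy":0,"dz":-0.045,"yaw":0},{"jaw":1,"dx":0,"dy":0,"dz":-0.045,"yaw":0}]}}

```text
clock: 10.95
tool_pos: [0.5193, -0.3679, 0.1901]
eef_rot: [0.78, 0.625, -0.023, 0.013]
contact_force: [0.8, -0.3, 0.2]
opening: 0.004
```

Call:
{"name": "play_rows", "arguments": {"targets": [{"jaw":1,"dx":0,"dy":0.04,"dz":-0.02,"yaw":0},{"jaw":1,"dx":0,"dy":0.04,"dz":-0.02,"yaw":0},{"jaw":1,"dx":0,"dy":0.04,"dz":0,"yaw":0},{"jaw":1,"dx":0,"dy":0.03,"dz":0,"yaw":0},{"jaw":1,"dx":0,"dy":0,"dz":0,"yaw":0}]}}

```text
clock: 11.45
tool_pos: [0.6716, -0.3921, 0.2388]
eef_rot: [0.779, 0.627, -0.017, 0.011]
contact_force: [0.2, 0.6, -1.3]
opening: 0.006
```

```bash
python3 st.py; python3 -c "
from h import *
snap('scene','s5');snap('top','t5')
for n in 'st':
    im=cv2.imread('pics/%s5.png'%n); c=im[110:250,300:430] if n=='t' else im[110:260,130:290]
    cv2.imwrite('pics/%s5c.png'%n,cv2.resize(c,None,fx=4,fy=4))
"; python3 m.py 5
```

```text
t 11.45 p [ 0.6716 -0.3921  0.2388] tub xy -0.1546 -0.1509 q [ 0.39  0.93  0.17  1.01 -0.1   1.2   0.31]
toolx az err deg -0.38 z [-0.012 -0.038 -0.999] F [ 0.2  0.6 -1.3] open 0.006
s red 2745 c [ 0.559 -0.207  0.121] n [0.007 0.037 0.999] rms 0.0017464741602687905
    [214 155] [ 0.45  -0.261  0.121]
    [168 185] [ 0.602 -0.297  0.122]
    [190 225] [ 0.665 -0.171  0.117]
    [240 195] [ 0.521 -0.119  0.119]
    [233 172] [ 0.471 -0.18   0.122]
  blk [ 13   0  31  31 113] [ 0.645 -0.422  0.574] [ 0.7   -0.388  0.612] [ 0.672 -0.405  0.598]
[[ 0.786 -0.449 -0.424]
 [-0.37   0.207 -0.906]
 [-0.495 -0.869  0.003]] [0.02199317 0.00358674 0.00175369]
  blk [  38    0  115  106 3580] [ 0.531 -0.363  0.436] [ 0.7   -0.252  0.619] [ 0.653 -0.32   0.557]
[[ 0.572 -0.407 -0.712]
 [ 0.699 -0.212  0.683]
 [-0.429 -0.888  0.163]] [0.05878284 0.03116359 0.00426757]
  blk [  75   94   63   69 1834] [ 0.582 -0.412  0.24 ] [ 0.7   -0.334  0.437] [ 0.657 -0.363  0.35 ]
[[ 0.184  0.162  0.97 ]
 [-0.977  0.14   0.162]
 [ 0.109  0.977 -0.184]] [0.04335405 0.03287468 0.01340537]
t red 4775 c [ 0.56  -0
[... 373 characters left out ...]
]
 [ 0.557 -0.327  0.764]
 [ 0.46   0.887  0.044]] [0.15714072 0.0679846  0.02357875]
  blk [540  60  12  22  50] [ 0.648 -0.42   0.579] [ 0.694 -0.391  0.614] [ 0.669 -0.404  0.6  ]
[[-0.802  0.473  0.365]
 [ 0.342 -0.139  0.93 ]
 [-0.491 -0.87   0.051]] [0.01581297 0.00312609 0.00069555]
  blk [422 166  18  31  56] [ 0.456 -0.217  0.674] [ 0.501 -0.188  0.699] [ 0.475 -0.2    0.686]
[[-0.836  0.486  0.255]
 [-0.238  0.098 -0.966]
 [ 0.494  0.869 -0.034]] [0.01450144 0.0045595  0.00033772]
  blk [344 188 113 117 840] [ 0.301 -0.229  0.582] [ 0.467 -0.097  0.729] [ 0.384 -0.16   0.691]
[[-0.568  0.544 -0.617]
 [ 0.699  0.715 -0.013]
 [-0.434  0.438  0.787]] [0.04263601 0.0225666  0.0124133 ]
```

View pics/s5c.png

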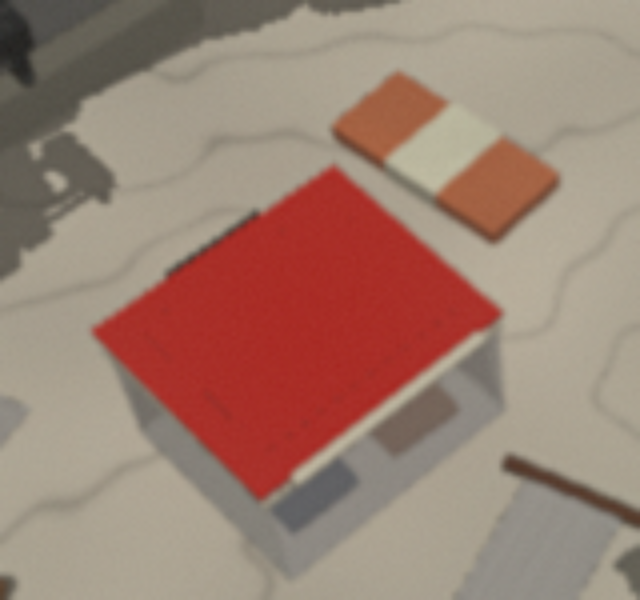

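View pics/t5.png

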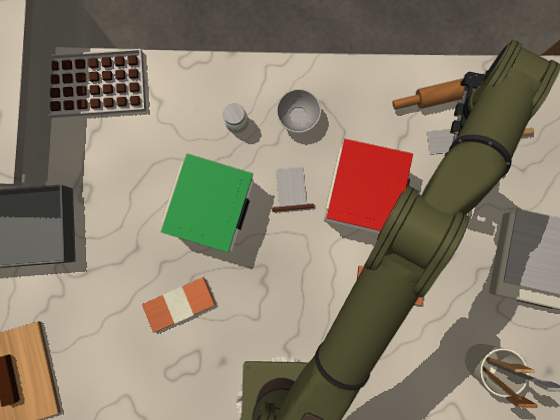

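Call:
{"name": "play_rows", "arguments": {"targets": [{"jaw":1,"dx":0.02,"dy":-0.035,"dz":0.01,"yaw":0},{"jaw":1,"dx":0.02,"dy":-0.035,"dz":0.01,"yaw":0},{"jaw":1,"dx":0.02,"dy":-0.035,"dz":0.01,"yaw":0},{"jaw":1,"dx":0.015,"dy":-0.025,"dz":0.01,"yaw":0},{"jaw":1,"dx":0,"dy":0,"dz":0,"yaw":0}]}}

```text
clock: 12.05
tool_pos: [0.5429, -0.2864, 0.1946]
eef_rot: [0.78, 0.625, -0.02, 0.005]
contact_force: [-0.8, -0.8, -0.3]
opening: 0.008
```

```bash
python3 st.py -.07 0 .135
```

```text
t 12.05 p [ 0.5429 -0.2864  0.1946] tub xy -0.0779 -0.0031 q [ 0.3   0.73  0.16  1.65 -0.09  0.78  0.27]
toolx az err deg -0.61 z [-0.025 -0.032 -0.999] F [-0.8 -0.8 -0.3] open 0.008
need tool [ 0.01   -0.0022  0.0593]
```

Call:
{"name": "play_rows", "arguments": {"targets": [{"jaw":1,"dx":0.005,"dy":0,"dz":0.02,"yaw":0},{"jaw":1,"dx":0.005,"dy":0,"dz":0.02,"yaw":0},{"jaw":1,"dx":0,"dy":0,"dz":0.014,"yaw":0},{"jaw":1,"dx":0,"dy":0,"dz":0.008,"yaw":0},{"jaw":1,"dx":0,"dy":0,"dz":0.006,"yaw":0}]}}

```text
clock: 12.55
tool_pos: [0.5396, -0.2786, 0.1286]
eef_rot: [0.781, 0.624, -0.019, 0.005]
contact_force: [0.4, -0.4, -0.3]
opening: 0.005
```

Call:
{"name": "play_rows", "arguments": {"targets": [{"jaw":1,"dx":0,"dy":0,"dz":0.004,"yaw":0},{"jaw":1,"dx":0,"dy":0,"dz":0.003,"yaw":0},{"jaw":1,"dx":0,"dy":0,"dz":0.003,"yaw":0},{"jaw":1,"dx":0,"dy":0,"dz":0.002,"yaw":0},{"jaw":1,"dx":0,"dy":0,"dz":0.002,"yaw":0}]}}

```text
clock: 13.05
tool_pos: [0.5394, -0.2799, 0.1195]
eef_rot: [0.781, 0.624, -0.018, 0.006]
contact_force: [-4.5, 3.6, 14.4]
opening: 0.004
```

```bash
python3 st.py
```

```text
t 13.05 p [ 0.5394 -0.2799  0.1195] tub xy -0.0722 0.0017 q [ 0.31  0.83  0.14  1.72 -0.11  0.6   0.27]
toolx az err deg -0.85 z [-0.021 -0.031 -0.999] F [-4.5  3.6 14.4] open 0.004
```

Press slightly firmer, then retreat behind and look.

Call:
{"name": "play_rows", "arguments": {"targets": [{"jaw":1,"dx":0,"dy":0,"dz":0.003,"yaw":0},{"jaw":1,"dx":0,"dy":0,"dz":0.003,"yaw":0},{"jaw":1,"dx":0,"dy":0,"dz":0,"yaw":0},{"jaw":1,"dx":0,"dy":0,"dz":-0.01,"yaw":0},{"jaw":1,"dx":0,"dy":0,"dz":-0.04,"yaw":0}]}}

```text
clock: 13.55
tool_pos: [0.538, -0.2772, 0.1687]
eef_rot: [0.782, 0.623, -0.018, 0.003]
contact_force: [0.8, 0.4, 0.1]
opening: 0.003
```

Call:
{"name": "play_rows", "arguments": {"targets": [{"jaw":1,"dx":0.045,"dy":0,"dz":-0.02,"yaw":0},{"jaw":1,"dx":0.05,"dy":0,"dz":-0.02,"yaw":0},{"jaw":1,"dx":0.05,"dy":0,"dz":0,"yaw":0},{"jaw":1,"dx":0.05,"dy":0,"dz":0,"yaw":0},{"jaw":1,"dx":0.04,"dy":0,"dz":0,"yaw":0}]}}

```text
clock: 14.05
tool_pos: [0.5978, -0.0528, 0.2106]
eef_rot: [0.787, 0.616, -0.015, 0.012]
contact_force: [0.6, 0.3, 1.0]
opening: 0.006
```

```bash
python3 st.py; python3 -c "
from h import *
snap('scene','s6');snap('top','t6')
for n in 'st':
    im=cv2.imread('pics/%s6.png'%n); c=im[110:250,300:430] if n=='t' else im[110:260,130:290]
    cv2.imwrite('pics/%s6c.png'%n,cv2.resize(c,None,fx=4,fy=4))
s=np.load('pics/t6.npz');W=cloud(s);V=s['frame'].max(-1)
m=(V<60)&(W[...,1]<-.28)&(W[...,1]>-.36)&(W[...,0]>.46)&(W[...,0]<.62)
ys,xs=np.nonzero(m)
for y,x in zip(ys,xs): 
  p=W[y,x]
  if y%3==0: print((x,y),p.round(3),s['frame'][y,x], 'tubx',round(float((p[:2]-[.556,-.2096])@[.207,.978]),4))
"; python3 m.py 6
```

```text
t 14.05 p [ 0.5978 -0.0528  0.2106] tub xy 0.1621 -0.0084 q [-0.13  0.7   0.21  1.68 -0.14  0.78 -0.11]
toolx az err deg -1.96 z [-0.009 -0.038 -0.999] F [0.6 0.3 1. ] open 0.006
(np.int64(408), np.int64(180)) [ 0.573 -0.306  0.114] [20 24 26] tubx -0.0906
(np.int64(407), np.int64(183)) [ 0.565 -0.303  0.117] [34 34 33] tubx -0.0891
(np.int64(408), np.int64(183)) [ 0.566 -0.306  0.115] [31 32 30] tubx -0.0919
(np.int64(407), np.int64(186)) [ 0.557 -0.302  0.119] [20 26 26] tubx -0.0903
(np.int64(406), np.int64(189)) [ 0.55  -0.3    0.116] [20 27 28] tubx -0.0899
(np.int64(405), np.int64(192)) [ 0.543 -0.298  0.116] [31 31 31] tubx -0.0892
(np.int64(406), np.int64(192)) [ 0.543 -0.301  0.115] [33 34 33] tubx -0.0918
(np.int64(404), np.int64(195)) [ 0.535 -0.295  0.117] [56 38 39] tubx -0.0881
(np.int64(405), np.int64(195)) [ 0.535 -0.298  0.115] [23 26 27] tubx -0.0908
(np.int64(404), np.int64(198)) [ 0.527 -0.294  0.12 ] [21 27 27] tubx -0.089
(np.int64(405), np.int64(198)) [ 0.543 -0.325 -0.002] [50 47 44] tubx -0.1154
(np.int64(403), np.int64(201)) [ 0.52  -0.293  0.114] [36 34 35]
[... 1664 characters left out ...]
.084 -0.206 -0.975]] [0.02709328 0.01174288 0.00673569]
t red 5126 c [ 0.556 -0.209  0.118] n [ 0.001 -0.001  1.   ] rms 0.0025774338277095164
    [345 141] [ 0.669 -0.147  0.116]
    [328 216] [ 0.478 -0.107  0.119]
    [394 232] [ 0.442 -0.27   0.118]
    [410 156] [ 0.634 -0.311  0.116]
  blk [318 129  10  68 284] [ 0.455 -0.066  0.596] [ 0.568 -0.05   0.688] [ 0.519 -0.055  0.643]
[[-0.771  0.059  0.634]
 [ 0.61   0.353  0.709]
 [ 0.182 -0.934  0.308]] [0.03831446 0.00692102 0.001455  ]
  blk [401 179   8  31  48] [ 0.5   -0.306  0.107] [ 0.576 -0.288  0.12 ] [ 0.535 -0.298  0.114]
[[-0.978  0.208 -0.015]
 [-0.037 -0.24  -0.97 ]
 [-0.205 -0.948  0.243]] [0.02253608 0.00276287 0.00109232]
```

View pics/t6c.png

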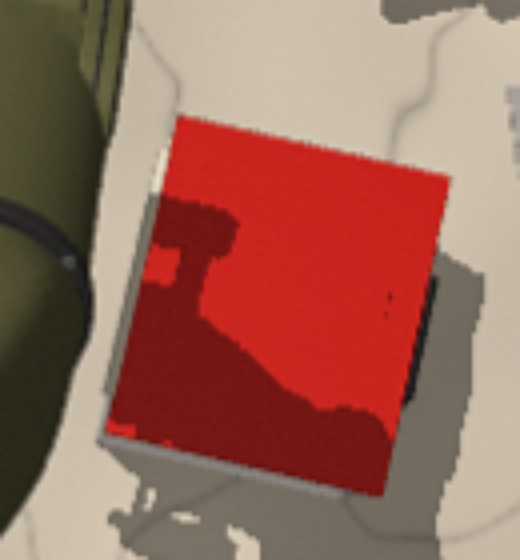

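View pics/s6c.png

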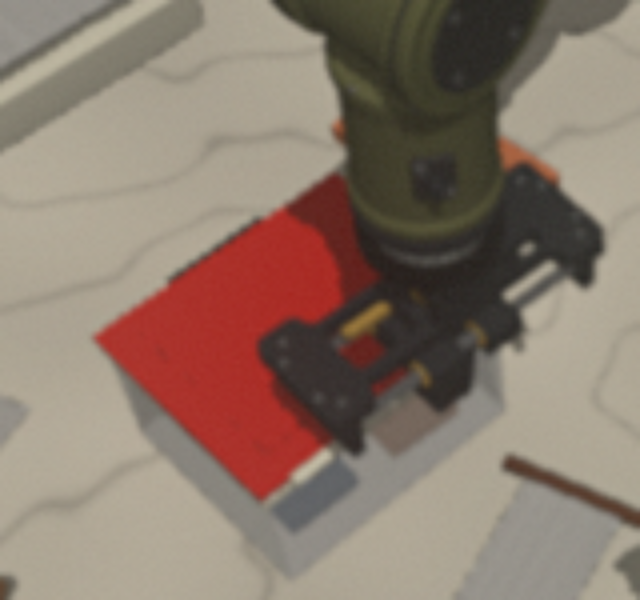

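Call:
{"name": "play_rows", "arguments": {"targets": [{"jaw":1,"dx":-0.045,"dy":-0.002,"dz":0.005,"yaw":-0.03},{"jaw":1,"dx":-0.045,"dy":-0.002,"dz":0.005,"yaw":0},{"jaw":1,"dx":-0.045,"dy":-0.002,"dz":0.005,"yaw":0},{"jaw":1,"dx":-0.045,"dy":0,"dz":0,"yaw":0},{"jaw":1,"dx":-0.04,"dy":0,"dz":0,"yaw":0}]}}

```text
clock: 14.65
tool_pos: [0.5527, -0.2572, 0.2025]
eef_rot: [0.768, 0.641, -0.01, 0.01]
contact_force: [2.0, -0.7, -0.1]
opening: 0.004
```

Call:
{"name": "play_rows", "arguments": {"targets": [{"jaw":1,"dx":-0.03,"dy":0,"dz":0,"yaw":0},{"jaw":1,"dx":-0.03,"dy":0,"dz":0,"yaw":0},{"jaw":1,"dx":-0.01,"dy":0,"dz":0,"yaw":0},{"jaw":1,"dx":0,"dy":0,"dz":0,"yaw":0},{"jaw":1,"dx":0,"dy":0,"dz":0,"yaw":0}]}}

```text
clock: 15.15
tool_pos: [0.5351, -0.3386, 0.2067]
eef_rot: [0.772, 0.636, -0.012, 0.012]
contact_force: [0.2, 0.7, 0.5]
opening: 0.007
```

```bash
python3 st.py -.128 0 .09
```

```text
t 15.15 p [ 0.5351 -0.3386  0.2067] tub xy -0.1305 -0.0063 q [ 0.4   0.73  0.14  1.6  -0.09  0.8   0.37]
toolx az err deg 0.89 z [-0.003 -0.035 -0.999] F [0.2 0.7 0.5] open 0.007
need tool [ 0.0067 -0.0067  0.1165]
```

Call:
{"name": "play_rows", "arguments": {"targets": [{"jaw":1,"dx":0,"dy":-0.002,"dz":0.035,"yaw":0},{"jaw":1,"dx":0.002,"dy":-0.002,"dz":0.035,"yaw":0},{"jaw":1,"dx":0.002,"dy":-0.002,"dz":0.03,"yaw":0},{"jaw":1,"dx":0,"dy":0,"dz":0.012,"yaw":0},{"jaw":1,"dx":0,"dy":0,"dz":0,"yaw":0}]}}

```text
clock: 15.65
tool_pos: [0.537, -0.3262, 0.0932]
eef_rot: [0.767, 0.641, -0.008, 0.013]
contact_force: [-0.1, 0.1, 0.7]
opening: 0.009
```

```bash
python3 st.py -.11 0 .09
```

```text
t 15.65 p [ 0.537  -0.3262  0.0932] tub xy -0.118 -0.0056 q [ 0.4   0.88  0.1   1.69 -0.1   0.56  0.38]
toolx az err deg 1.7 z [ 0.004 -0.03  -1.   ] F [-0.1  0.1  0.7] open 0.009
need tool [ 0.0083 -0.0054  0.0029]
```

Call:
{"name": "play_rows", "arguments": {"targets": [{"jaw":1,"dx":0.006,"dy":0,"dz":0.001,"yaw":0},{"jaw":1,"dx":0.006,"dy":0,"dz":0.002,"yaw":0},{"jaw":1,"dx":0.012,"dy":0,"dz":0.003,"yaw":0},{"jaw":1,"dx":0.012,"dy":0,"dz":0.003,"yaw":0},{"jaw":1,"dx":0.012,"dy":0,"dz":0.003,"yaw":0}]}}

```text
clock: 16.15
tool_pos: [0.5412, -0.3142, 0.0922]
eef_rot: [0.774, 0.632, -0.022, 0.036]
contact_force: [-7.1, -17.1, 7.8]
opening: 0.005
```

```bash
python3 st.py -.11 0 .09
```

```text
t 16.15 p [ 0.5412 -0.3142  0.0922] tub xy -0.1054 -0.0072 q [ 0.33  0.87  0.16  1.74 -0.1   0.49  0.31]
toolx az err deg 0.3 z [ 0.012 -0.083 -0.997] F [ -7.1 -17.1   7.8] open 0.005
need tool [-0.0044 -0.0073  0.0023]
```

Call:
{"name": "play_rows", "arguments": {"targets": [{"jaw":1,"dx":-0.012,"dy":0,"dz":0,"yaw":0},{"jaw":1,"dx":-0.025,"dy":0,"dz":-0.01,"yaw":0},{"jaw":1,"dx":0,"dy":0,"dz":-0.045,"yaw":0},{"jaw":1,"dx":0,"dy":0,"dz":-0.045,"yaw":0},{"jaw":1,"dx":0,"dy":0,"dz":-0.02,"yaw":0}]}}

```text
clock: 16.65
tool_pos: [0.5316, -0.3436, 0.2217]
eef_rot: [0.775, 0.63, -0.022, 0.038]
contact_force: [1.0, -1.5, 0.1]
opening: 0.005
```

```bash
python3 st.py .13 0 .2
```

```text
t 16.65 p [ 0.5316 -0.3436  0.2217] tub xy -0.1362 -0.0038 q [ 0.36  0.7   0.19  1.63 -0.07  0.76  0.34]
toolx az err deg 0.09 z [ 0.013 -0.088 -0.996] F [ 1.  -1.5  0.1] open 0.005
need tool [ 0.2671 -0.0034 -0.0005]
```

Call:
{"name": "play_rows", "arguments": {"targets": [{"jaw":1,"dx":0.045,"dy":0,"dz":-0.004,"yaw":0},{"jaw":1,"dx":0.045,"dy":0,"dz":-0.004,"yaw":0},{"jaw":1,"dx":0.045,"dy":0,"dz":-0.004,"yaw":0},{"jaw":1,"dx":0.045,"dy":0,"dz":-0.004,"yaw":0},{"jaw":1,"dx":0.045,"dy":0,"dz":-0.004,"yaw":0}]}}

```text
clock: 17.15
tool_pos: [0.5829, -0.1252, 0.2341]
eef_rot: [0.78, 0.624, -0.017, 0.048]
contact_force: [1.3, -0.1, -0.0]
opening: 0.006
```

Call:
{"name": "play_rows", "arguments": {"targets": [{"jaw":1,"dx":0.03,"dy":0,"dz":0,"yaw":0},{"jaw":1,"dx":0.015,"dy":0,"dz":0,"yaw":0},{"jaw":1,"dx":0,"dy":0,"dz":0,"yaw":0},{"jaw":1,"dx":0,"dy":0,"dz":0,"yaw":0},{"jaw":1,"dx":0,"dy":0,"dz":0,"yaw":0}]}}

```text
clock: 17.65
tool_pos: [0.5966, -0.0675, 0.2342]
eef_rot: [0.775, 0.63, -0.011, 0.048]
contact_force: [-1.4, -0.5, 0.5]
opening: 0.003
```

```bash
python3 st.py .13 0 .085; python3 -c "
from h import *
snap('top','t7')"; python3 m.py 6 | grep red; python3 - <<'E'
E
```

```text
t 17.65 p [ 0.5966 -0.0675  0.2342] tub xy 0.1475 -0.0103 q [-0.16  0.65  0.26  1.72 -0.1   0.74 -0.09]
toolx az err deg 0.06 z [ 0.043 -0.088 -0.995] F [-1.4 -0.5  0.5] open 0.003
need tool [-0.0058 -0.0194  0.1492]
s red 790 c [ 0.563 -0.234  0.118] n [-0.001 -0.011  1.   ] rms 0.0016632334081162774
t red 5126 c [ 0.556 -0.209  0.118] n [ 0.001 -0.001  1.   ] rms 0.0025774338277095164
```

View pics/t7.png

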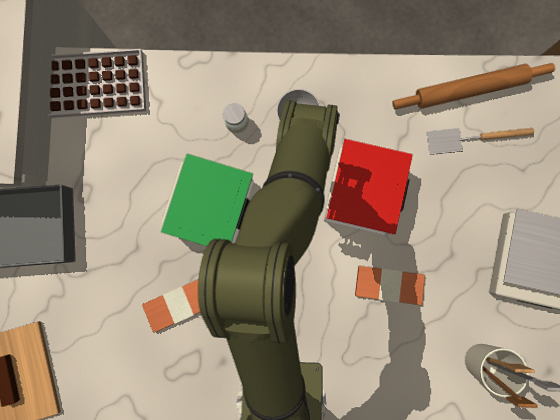

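```bash
cp pics/t7.npz pics/s7.npz; python3 m.py 7 | grep -A6 '^t red'
```

```text
t red 5147 c [ 0.556 -0.209  0.118] n [-0.001  0.002 -1.   ] rms 0.0025976903378372284
    [345 141] [ 0.669 -0.147  0.119]
    [328 216] [ 0.478 -0.106  0.121]
    [394 232] [ 0.442 -0.27   0.119]
    [410 156] [ 0.634 -0.31   0.118]
  blk [320 110  19 103 480] [ 0.433 -0.107  0.345] [ 0.671 -0.05   0.707] [ 0.514 -0.062  0.645]
[[-0.645  0.156  0.748]
```

Call:
{"name": "play_rows", "arguments": {"targets": [{"jaw":1,"dx":0,"dy":-0.004,"dz":0.04,"yaw":0},{"jaw":1,"dx":0,"dy":-0.004,"dz":0.04,"yaw":0},{"jaw":1,"dx":0,"dy":-0.004,"dz":0.04,"yaw":0},{"jaw":1,"dx":0,"dy":-0.002,"dz":0.02,"yaw":0},{"jaw":1,"dx":0,"dy":0,"dz":0,"yaw":0}]}}

```text
clock: 18.2
tool_pos: [0.5912, -0.0878, 0.0932]
eef_rot: [0.779, 0.625, -0.009, 0.052]
contact_force: [-0.2, 0.0, -0.2]
opening: 0.006
```

```bash
python3 st.py .1 0 .085
```

```text
t 18.2 p [ 0.5912 -0.0878  0.0932] tub xy 0.1265 -0.0092 q [-0.09  0.85  0.2   1.84 -0.14  0.41 -0.06]
toolx az err deg -0.73 z [ 0.051 -0.093 -0.994] F [-0.2  0.  -0.2] open 0.006
need tool [-0.0258 -0.0095  0.0096]
```

Lid remains flat (normal vertical to 0.002). Now I straighten the tool's lean by leaning the fingers lightly on the tub's fixed back wall.

Call:
{"name": "play_rows", "arguments": {"targets": [{"jaw":1,"dx":-0.012,"dy":0,"dz":0.006,"yaw":0},{"jaw":1,"dx":-0.012,"dy":0,"dz":0.004,"yaw":0},{"jaw":1,"dx":-0.01,"dy":0,"dz":0,"yaw":0},{"jaw":1,"dx":-0.01,"dy":0,"dz":0,"yaw":0},{"jaw":1,"dx":-0.01,"dy":0,"dz":0,"yaw":0}]}}

```text
clock: 18.7
tool_pos: [0.5867, -0.1165, 0.0867]
eef_rot: [0.773, 0.633, 0.006, 0.041]
contact_force: [3.3, 19.2, -6.9]
opening: 0.007
```

```bash
python3 st.py .1 0 .085
```

```text
t 18.7 p [ 0.5867 -0.1165  0.0867] tub xy 0.0974 -0.0108 q [ 0.02  0.85  0.13  1.84 -0.13  0.39  0.02]
toolx az err deg 0.42 z [ 0.061 -0.057 -0.997] F [ 3.3 19.2 -6.9] open 0.007
need tool [ 0.0027 -0.0108  0.0008]
```

Call:
{"name": "play_rows", "arguments": {"targets": [{"jaw":1,"dx":-0.01,"dy":0,"dz":0,"yaw":0},{"jaw":1,"dx":-0.01,"dy":0,"dz":0,"yaw":0},{"jaw":1,"dx":-0.01,"dy":0,"dz":0,"yaw":0},{"jaw":1,"dx":-0.01,"dy":0,"dz":0,"yaw":0},{"jaw":1,"dx":-0.01,"dy":0,"dz":0,"yaw":0}]}}

```text
clock: 19.2
tool_pos: [0.5866, -0.1142, 0.0874]
eef_rot: [0.761, 0.647, 0.031, 0.019]
contact_force: [3.3, 20.0, -4.9]
opening: 0.006
```

```bash
python3 st.py .1 0 .085
```

```text
t 19.2 p [ 0.5866 -0.1142  0.0874] tub xy 0.0997 -0.0102 q [ 0.1   0.84  0.04  1.84 -0.13  0.39  0.09]
toolx az err deg 2.75 z [ 0.071  0.011 -0.997] F [ 3.3 20.  -4.9] open 0.006
need tool [ 0.0008 -0.0103  0.0017]
```

Call:
{"name": "play_rows", "arguments": {"targets": [{"jaw":1,"dx":-0.01,"dy":0,"dz":0,"yaw":0},{"jaw":1,"dx":-0.01,"dy":0,"dz":0,"yaw":0},{"jaw":1,"dx":-0.01,"dy":0,"dz":0,"yaw":0},{"jaw":1,"dx":-0.01,"dy":0,"dz":0,"yaw":0},{"jaw":1,"dx":-0.01,"dy":0,"dz":0,"yaw":-0.02}]}}

```text
clock: 19.7
tool_pos: [0.5863, -0.1115, 0.0881]
eef_rot: [0.741, 0.669, 0.055, -0.005]
contact_force: [2.2, 20.6, -1.4]
opening: 0.0
```

```bash
python3 st.py .14 0 .2
```

```text
t 19.7 p [ 0.5863 -0.1115  0.0881] tub xy 0.1023 -0.0093 q [ 0.19  0.85 -0.05  1.83 -0.13  0.41  0.17]
toolx az err deg 6.24 z [ 0.074  0.08  -0.994] F [ 2.2 20.6 -1.4] open 0.0
need tool [ 0.0482  0.002  -0.1082]
```

Call:
{"name": "play_rows", "arguments": {"targets": [{"jaw":1,"dx":0.015,"dy":0,"dz":0,"yaw":0.03},{"jaw":1,"dx":0.02,"dy":0,"dz":-0.03,"yaw":0.04},{"jaw":1,"dx":0,"dy":0,"dz":-0.045,"yaw":0.04},{"jaw":1,"dx":0,"dy":0,"dz":-0.045,"yaw":0},{"jaw":1,"dx":0,"dy":0,"dz":0,"yaw":0}]}}

```text
clock: 20.2
tool_pos: [0.5827, -0.0889, 0.2195]
eef_rot: [0.778, 0.625, 0.058, -0.006]
contact_force: [0.1, 0.4, 1.2]
opening: 0.002
```

```bash
python3 st.py -.14 0 .21
```

```text
t 20.2 p [ 0.5827 -0.0889  0.2195] tub xy 0.1236 -0.0011 q [ 0.11  0.64  0.02  1.77 -0.17  0.67  0.04]
toolx az err deg -0.35 z [ 0.082  0.082 -0.993] F [0.1 0.4 1.2] open 0.002
need tool [-0.2633  0.0016 -0.0162]
```

Call:
{"name": "play_rows", "arguments": {"targets": [{"jaw":1,"dx":-0.045,"dy":0,"dz":-0.003,"yaw":0},{"jaw":1,"dx":-0.045,"dy":0,"dz":-0.003,"yaw":0},{"jaw":1,"dx":-0.045,"dy":0,"dz":-0.003,"yaw":0},{"jaw":1,"dx":-0.045,"dy":0,"dz":-0.003,"yaw":0},{"jaw":1,"dx":-0.04,"dy":0,"dz":-0.003,"yaw":0}]}}

```text
clock: 20.7
tool_pos: [0.537, -0.3092, 0.2186]
eef_rot: [0.775, 0.629, 0.062, -0.001]
contact_force: [1.0, -0.5, -0.6]
opening: 0.008
```

Call:
{"name": "play_rows", "arguments": {"targets": [{"jaw":1,"dx":-0.025,"dy":0,"dz":0,"yaw":0},{"jaw":1,"dx":-0.01,"dy":0,"dz":0,"yaw":0},{"jaw":1,"dx":0,"dy":0,"dz":0,"yaw":0},{"jaw":1,"dx":0,"dy":0,"dz":0,"yaw":0},{"jaw":1,"dx":0,"dy":0,"dz":0,"yaw":0}]}}

```text
clock: 21.2
tool_pos: [0.524, -0.3544, 0.2161]
eef_rot: [0.779, 0.624, 0.06, 0.002]
contact_force: [0.7, 0.7, 0.5]
opening: 0.005
```

```bash
python3 st.py -.13 0 .09
```

```text
t 21.2 p [ 0.524  -0.3544  0.2161] tub xy -0.1483 0.0013 q [ 0.6   0.71 -0.03  1.61 -0.13  0.79  0.45]
toolx az err deg -0.46 z [ 0.096  0.072 -0.993] F [0.7 0.7 0.5] open 0.005
need tool [ 0.0067 -0.0087  0.1269]
```

Call:
{"name": "play_rows", "arguments": {"targets": [{"jaw":1,"dx":0,"dy":-0.003,"dz":0.035,"yaw":0},{"jaw":1,"dx":0,"dy":-0.003,"dz":0.035,"yaw":0},{"jaw":1,"dx":0,"dy":-0.002,"dz":0.035,"yaw":0},{"jaw":1,"dx":0,"dy":0,"dz":0.02,"yaw":0},{"jaw":1,"dx":0,"dy":0,"dz":0,"yaw":0}]}}

```text
clock: 21.7
tool_pos: [0.5359, -0.3332, 0.0908]
eef_rot: [0.774, 0.63, 0.064, 0.003]
contact_force: [0.2, 1.2, 0.3]
opening: 0.005
```

```bash
python3 st.py -.115 0 .09
```

```text
t 21.7 p [ 0.5359 -0.3332  0.0908] tub xy -0.1251 -0.006 q [ 0.58  0.88 -0.06  1.71 -0.15  0.51  0.46]
toolx az err deg 0.43 z [ 0.103  0.076 -0.992] F [0.2 1.2 0.3] open 0.005
need tool [ 0.01   -0.006   0.0012]
```

Call:
{"name": "play_rows", "arguments": {"targets": [{"jaw":1,"dx":0.008,"dy":0,"dz":0.001,"yaw":0},{"jaw":1,"dx":0.008,"dy":0,"dz":0.002,"yaw":0},{"jaw":1,"dx":0.01,"dy":0,"dz":0.003,"yaw":0},{"jaw":1,"dx":0.01,"dy":0,"dz":0.003,"yaw":0},{"jaw":1,"dx":0.01,"dy":0,"dz":0.003,"yaw":0}]}}

```text
clock: 22.2
tool_pos: [0.542, -0.3123, 0.091]
eef_rot: [0.779, 0.625, 0.052, 0.021]
contact_force: [-7.7, -15.0, 4.5]
opening: 0.006
```

```bash
python3 st.py -.115 0 .09
```

```text
t 22.2 p [ 0.542  -0.3123  0.091 ] tub xy -0.1033 -0.0076 q [ 0.5   0.86 -0.02  1.76 -0.15  0.45  0.4 ]
toolx az err deg -0.44 z [ 0.108  0.033 -0.994] F [ -7.7 -15.    4.5] open 0.006
need tool [-0.0118 -0.0075 -0.0004]
```

Call:
{"name": "play_rows", "arguments": {"targets": [{"jaw":1,"dx":-0.015,"dy":0,"dz":0,"yaw":0},{"jaw":1,"dx":-0.03,"dy":0,"dz":0,"yaw":0},{"jaw":1,"dx":-0.01,"dy":0,"dz":-0.045,"yaw":0},{"jaw":1,"dx":0,"dy":0,"dz":-0.045,"yaw":0},{"jaw":1,"dx":0,"dy":0,"dz":-0.045,"yaw":0}]}}

```text
clock: 22.7
tool_pos: [0.5133, -0.3704, 0.2237]
eef_rot: [0.779, 0.625, 0.051, 0.018]
contact_force: [1.2, -0.3, 1.0]
opening: 0.005
```

Call:
{"name": "play_rows", "arguments": {"targets": [{"jaw":1,"dx":0.045,"dy":0,"dz":0,"yaw":0},{"jaw":1,"dx":0.045,"dy":0,"dz":0,"yaw":0},{"jaw":1,"dx":0.045,"dy":0,"dz":0,"yaw":0},{"jaw":1,"dx":0.045,"dy":0,"dz":0,"yaw":0},{"jaw":1,"dx":0.045,"dy":0,"dz":0,"yaw":0}]}}

```text
clock: 23.2
tool_pos: [0.5674, -0.1564, 0.2497]
eef_rot: [0.783, 0.618, 0.056, 0.032]
contact_force: [0.7, 0.5, 0.1]
opening: 0.001
```

Call:
{"name": "play_rows", "arguments": {"targets": [{"jaw":1,"dx":0.045,"dy":0,"dz":0,"yaw":0},{"jaw":1,"dx":0.045,"dy":0,"dz":0,"yaw":0},{"jaw":1,"dx":0.03,"dy":0,"dz":0,"yaw":0},{"jaw":1,"dx":0,"dy":0,"dz":0,"yaw":0},{"jaw":1,"dx":0,"dy":0,"dz":0,"yaw":0}]}}

```text
clock: 23.7
tool_pos: [0.598, -0.0206, 0.2615]
eef_rot: [0.777, 0.625, 0.063, 0.031]
contact_force: [-0.2, -0.3, -0.1]
opening: 0.008
```

```bash
python3 st.py; python3 -c "
from h import *
snap('scene','s8');snap('top','t8')"; python3 m.py 8 | grep -A5 -E '^. red'
python3 - <<'E'
import numpy as np
from h import cloud
a=np.load('pics/t0.npz');b=np.load('pics/t8.npz')
A=cloud(a);B=cloud(b)
for n,(x0,x1,y0,y1) in dict(green=(160,255,150,255),jar=(218,252,98,135),bowl=(275,325,88,135),scr=(270,318,165,214)).items():
    d=np.abs(a['frame'][y0:y1,x0:x1].astype(int)-b['frame'][y0:y1,x0:x1]).max(-1)
    print(n,'changed px',(d>40).mean().round(3),'dz',np.nanmedian(np.abs(A-B)[y0:y1,x0:x1,2]).round(4))
E
```

```text
t 23.7 p [ 0.598  -0.0206  0.2615] tub xy 0.1936 -0.0019 q [-0.09  0.57  0.09  1.77 -0.13  0.67 -0.13]
toolx az err deg -0.21 z [ 0.136  0.031 -0.99 ] F [-0.2 -0.3 -0.1] open 0.008
s red 1217 c [ 0.561 -0.221  0.118] n [ 0.004 -0.001 -1.   ] rms 0.001679680978015494
    [214 156] [ 0.454 -0.258  0.122]
    [183 180] [ 0.565 -0.277  0.118]
    [194 188] [ 0.57  -0.235  0.119]
    [182 185] [ 0.58  -0.269  0.118]
    [181 205] [ 0.63  -0.229  0.116]
--
t red 5090 c [ 0.556 -0.212  0.118] n [ 0.001 -0.002  1.   ] rms 0.002556928442066723
    [345 141] [ 0.67  -0.147  0.116]
    [336 218] [ 0.474 -0.127  0.116]
    [394 232] [ 0.442 -0.27   0.116]
    [410 155] [ 0.636 -0.31   0.118]
  blk [312 110  12  26 105] [ 0.557 -0.074  0.37 ] [ 0.67  -0.051  0.621] [ 0.642 -0.061  0.426]
green changed px 0.0 dz 0.0026
jar changed px 0.0 dz 0.0028
bowl changed px 0.356 dz 0.3207
scr changed px 0.878 dz 0.7203
```

View pics/t8.png

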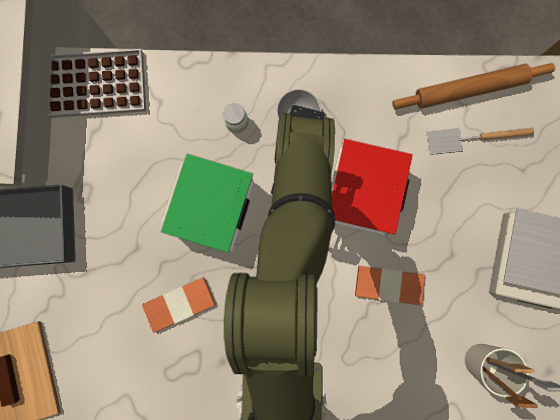

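View pics/s8.png

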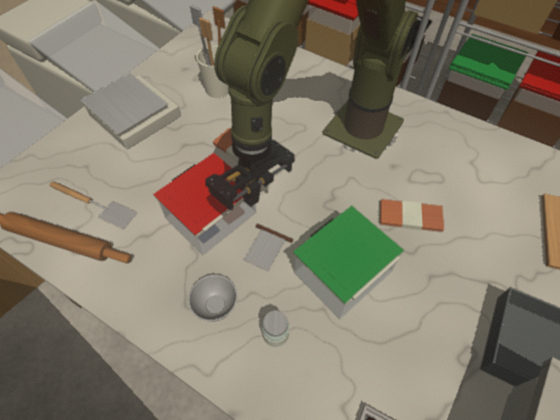

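Run:
```python
from h import *
a=cv2.imread('pics/s0.png').astype(int);b=cv2.imread('pics/s8.png').astype(int)
for n,(x0,x1,y0,y1) in dict(bowl=(185,240,270,325),scr=(240,295,220,272),jar=(258,292,305,348)).items():
    print(n,(np.abs(a-b)[y0:y1,x0:x1].max(-1)>40).mean().round(3))
print(r.finish_job())
```

```text
bowl 0.0
scr 0.0
jar 0.0
the job is handed in; nothing more can be done
None
```

The red lid is shut and its clip is folded down against the tub's front. I handed the job in at about 24 s of the 51 s allowed, with the gripper clear of everything.

**How it went:** I pushed the lid over from behind with the closed fingertips and pressed it down. My first fold of the clip lifted the lid by about 0.04 rad. I pressed the lid shut again and pushed the clip twice more, this time moving slightly downward so the lid stayed put. Before the last push I leaned the fingers on the tub's fixed back wall at about 20 N, because the tool had tilted under load. The fingertip then reached the lower half of the clip.

**Last checks:**
- **Lid:** flat in the top view. It is level to about 0.002 rad, with its top at 118 mm.
- **Clip:** no camera can see the tub's front, so I judged the clip by touch. The fingertip stalled against it at about 17 N, at the depth expected for a flat clip. In the top view only a thin dark strip shows at the lid's front edge.
- **Bars:** I could see bars through the tub wall after the lid was shut, but made no separate check of each one.
- **Other items:** the bowl, scraper and jar showed no change in the scene view. The green tub and jar showed none in the top view.
- **Forces:** the highest wrist reading at the end of any move was about 70 N, from the fingertips on the first lid press. That is under the 120 N limit.

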